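# Lay a shaft in the V rests and index the length stop up to it

### The arm

A 7-joint arm with a two-finger parallel gripper is mounted at the origin on the work surface. World frame = base frame: x ahead of the robot, y to its left, z up, the work surface at z = 0. Lengths are in m, angles in rad, forces in N, time in s.
With the tool pointing down it reaches from about 0.35 to 0.9 m from the base axis. Payload 8.1 kg.
Tool frame: the origin (TCP) lies midway between the tips of the shut fingers; the grasp point (between the pads) lies 19 mm behind it (env.hold_point_z is the z of the grasp point in the tool frame, in m); z points along the fingers, x is the direction in which the jaws open and shut, and the axes are right-handed (so a half turn about z gives the same grasp; the last joint's range is limited). The gripper opens to 85 mm and grips with 20 to 120 N. Pads are 22 mm wide; open, the fingers measure 114 mm over their backs; the gripper's body (76 mm by 85 mm) begins 54 mm behind the grasp point. The pads swing forward as they close: fully open they stand 13 mm farther back than shut.
Start: joints at [-1.252, 0.434, 0.025, 1.573, -0.012, 1.134, -0.075], TCP at [0.256, 0.57, 0.231] pointing down, gripper open.
Joint ranges: [-2.62, 2.62], [-0.44, 2.09], [-1.27, 1.32], [0.08, 2.57], [-1.32, 4.46], [0.12, 2], [-2.74, 2.74]. Speed limits (rad/s): [2.22, 2.22, 3.01, 3.01, 3.14, 3.14, 3.14].

### API

Orientations are given as a unit quaternion [x, y, z, w].
In Python, from workcell import env, imaging, search_frame gives the robot as it stands. The module is installed in compiled form; this text tells all that it offers.
- The arm moves only by the tool servo_tool, never from a script. Its argument "motion" is one flat list of numbers, 6 for each row, row after row: the shift along the world's x, y, z in mm, then the turn, a rotation vector about the world's x, y, z in degrees. A call has exactly 10 rows; each row is the pose to reach, as a shift and turn from the pose commanded when the call began; what a row does not reach only later rows make up. A row lasts 1/10 s, in which the tool goes at most 50 mm and 8.59 degrees, less where a joint would pass 70% of its speed; a pose out of reach is approached as far as the arm can. A call with a gripper value outside its range is refused whole. "grip" is the finger opening in mm, from 0 to 85.4, set as the call begins (left out, the last holds). The fingers move at their own pace and stop on an object; "squeeze" is the grip in N (left out, the last holds). Time passes only in rows, so rows that repeat a pose let the fingers close, or fill a call up. It gives the time, the measured TCP pose, the force and the opening at its end, in the units of the state.
- env.get_state(): the state, without advancing time (a new reading comes with each control period).
- imaging.snapshot(name): name is "scene" or "top"; returns (picture, depth): 420x560x3 uint8, red, green, blue; 420x560 float32, m along the optical axis (not along the pixel's ray), 0 where there is no reading.
- imaging.camera_info(name): a dict with "fx", "fy", "cx", "cy" (pixels), "rvec" (rotation vector, rad) and "tvec" (3), from world to camera coordinates, as OpenCV has them. Camera axes: x right, y down, z forward; pixel columns grow to the right and rows downward; lengths in m; the calibration is good to about 2 mm. A picture is of the moment at which its call begins. camera_info takes no time and is no camera call.
- env.close_job(): hands the job in, once; it reports no verdict.
Trained networks look in the newest picture that a camera, given by its name, has taken for a name from the list of things; names that differ only in an ending like _2 or _b are one class to them, and where a whole thing is asked for, a point or a joint stands for the part that bears it (a point fixed in the world has none). Each returns a list of dicts, best first, with "confidence" (0 to 1); they miss things now and then, are a little off and sometimes report something else, mostly with a low value. They report only what shows in the picture. A call takes as long as a camera call. They do not tell look-alikes from the thing itself.
- search_frame(thing, camera): "box" ([left, top, right, bottom] in pixels, round what is visible of it).
The state is a dict: "time": time; "joints": joint angles; "joint_vel": joint speeds; "tau": joint torques, N m; "eef_pos": TCP position; "eef_rot": TCP orientation; "force": force on the tool from outside, world axes, zero at the start; "torque": the same for the moment, N m; "width": finger opening in m.
Only numpy, scipy, OpenCV 4.12 (cv2) and the standard library are available. Lean on these libraries where they do the work, as an engineer would, in place of code of your own. Each camera call takes 0.05 s, during which the arm holds its last target. There are 200 camera calls.

### The job

Lift the longer of the two shafts out of the wooden rack, lay it gently in both V rests of the length-stop fixture, between the fixed end plate and the stop plate, and let go of it. Then pull up the black plunger knob on the sliding stop, slide the stop one hole towards the shaft and let the pin drop fully home in that next hole, so that the shaft is trapped lengthwise. Finish while still holding the knob with the pin fully home, so that the clamp lever can be tightened; leave everything else on the bench where it is.

Things in the scene. Friction and masses are not known exactly. Their poses are not given: they have to be found in the camera images.
- stop_fixture: length-stop fixture bolted to the bench: grey base plate 190 (x) x 350 (y) x 12 mm. Origin on the bench, z up; its y axis runs along the rail, away from the fixed end plate. In this frame a shaft lying in both V rests has its axis along y at x = -45, z = 60 mm. The rail is a 40 mm square steel tube along y at x = 45 mm, top 70 mm above the bench, with a row of 10 mm holes 40 mm apart.
- v_rest_end (a point): V rest next to the end plate: 90 degree V on a block 14 mm thick (along fixture y) and 44 mm wide, tops 57 mm above the bench, free room down to the base plate between the two rests. The point is where the axis of a laid 22 mm shaft passes over the middle of the block, 60 mm above the bench (fixture x -45, y -125 mm). Axes as the fixture's.
- v_rest_stop (a point): the same point of the other, equal V rest, 100 mm along fixture y towards the stop (fixture x -45, y -25 mm).
- end_plate (a point): face of the fixed end plate on the shaft's axis (fixture x -45, y -150, z 60 mm). The upright plate is 56 mm wide and its top is 82 mm above the bench. A shaft touching it has its centre 75 mm along fixture y from here.
- stop_plate (a point): point on the shaft's axis on the face of the stop plate, which is part of the sliding stop (8 mm thick, 38 to 74 mm above the bench). At the start it is 194 mm from the end plate's face; one hole on 154 mm, so a 150 mm shaft has 4 mm of play. A shaft lying nearer the stop is pushed along by it with little force.
- next_hole (a point): mouth of the next hole in the tube's top, towards the end plate from the pin's present hole (fixture x 45, y 32, z 70 mm); the pin and knob stand over it when the stop is one hole on.
- long_shaft: the longer steel shaft: round bar 22 mm in diameter, 150 mm long, about 0.45 kg. Origin at its centre, x along its axis.
- short_shaft: the other shaft, same 22 mm diameter but 110 mm long; leave it in the rack. Origin at its centre, x along its axis.
- shaft_rack: wooden rack fixed to the bench, board 150 (x) x 135 (y) x 12 mm; origin on the bench under its centre, x along the shafts. Two cross bars 16 mm thick at x = +-40 mm carry the shafts in V grooves at y = +-32.5 mm (either shaft in either groove), shaft axes 48 mm and bar tops 45 mm above the bench. Between the bars, 64 mm of free room down to the board.
- pull_knob: black fluted pull knob on top of the plunger, 30 mm in diameter, 26 mm tall; origin at the middle of the knob, 109 mm above the bench with the pin home. Moves with stop and plunger. Below it: a 22 mm round boss (top at 92 mm) and the sleeve, 52 mm wide, 56 mm long (top at 76 mm), with a small clamp lever on its far side below 62 mm.
- stop (a joint): position of the sliding stop along the rail in m: 0 at the start hole, growing towards the end plate (the fixture's -y); the next hole is at 0.040. Range -0.045 to 0.15. It slides with about 2 N of drag; with the pin in a hole it cannot move (about 0.5 mm play).
- plunger (a joint): lift of the plunger in m: 0 = pin fully home in a hole, 0.010 = the round-nosed 9 mm pin just clear of the tube, resting on it between holes, 0.016 = fully pulled. A spring pulls it down: 4 N when home, 8 N fully pulled. Pull straight up on the knob; pulled and moved sideways by the knob, the whole stop slides along.
- spray_can: spray can, 60 mm across, 200 mm tall, standing to the left of the fixture; origin under its centre. Leave alone.
- caliper: caliper, about 210 x 70 x 13 mm, lying flat; origin on the bench under the middle of its beam, x along the beam. Leave alone.
- oil_stone: oil stone, 150 x 50 x 25 mm, lying flat; origin under its centre. Leave alone.
- setup_block: steel block with holes, 75 x 50 x 25 mm, lying flat; origin under its centre. Leave alone.
- screwdriver: screwdriver lying on the bench; leave alone.
- spanner: open spanner lying on the bench; leave alone.
Not all that is in view belongs to the job. Leave any blue or yellow look-alike of the long_shaft alone.

How it is judged:
On the way, in this order (a step that is already met when the one before it is completed fails the run):
1. the longer shaft lies in both V rests between end plate and stop plate, let go, while the stop is still pinned in its first hole (x of long_shaft in the frame of stop_fixture between -0.049 and -0.041 m and y of long_shaft in the frame of stop_fixture between -0.078 and -0.028 m and z of long_shaft in the frame of stop_fixture between 0.0575 and 0.0625 m and angle between the x axis of long_shaft and the y axis of stop_fixture, either way round below 0.04 rad and contact force between the fingers and long_shaft below 0.2 N and linear speed of long_shaft below 0.02 m/s and value of joint stop between -0.004 and 0.004 m and value of joint plunger below 0.003 m), for 0.2 s.
2. the plunger is pulled until its pin is clear of the tube's holes (value of joint plunger above 0.0095 m), for 0.1 s.
At the end, for the whole second after the job is handed in: The fingers hold the pull knob (over 2 N of contact) with the pin home (within 2 mm) in the next hole (stop 40 mm on, within 2.5 mm); the longer shaft rests untouched in both V rests (axis within 4 mm sideways, 2.5 mm in height and 0.04 rad), between end plate and stop plate (x of long_shaft in the frame of stop_fixture between -0.049 and -0.041 m and y of long_shaft in the frame of stop_fixture between -0.078 and -0.068 m and z of long_shaft in the frame of stop_fixture between 0.0575 and 0.0625 m and angle between the x axis of long_shaft and the y axis of stop_fixture, either way round below 0.04 rad and contact force between the fingers and long_shaft below 0.2 N and linear speed of long_shaft below 0.02 m/s and value of joint stop between 0.0375 and 0.0425 m and value of joint plunger below 0.002 m and velocity of joint stop between -0.01 and 0.01 m/s and contact force between the fingers and pull_knob above 2 N); the arm keeps its last pose, push and grip.
It fails at once if the longer shaft is dropped: out of the fingers it moves faster than 0.4 m/s (a fall of about 8 mm) (contact force between the fingers and long_shaft below 0.1 N and linear speed of long_shaft above 0.4 m/s).
It fails at once if the longer shaft is rammed into the fixture (over 60 N) (contact force between long_shaft and stop_fixture above 60 N).
It fails at once if the shorter shaft is taken or knocked out of place (over 15 mm) (distance of short_shaft from where it was at the start of the episode above 0.015 m).
It fails at once if another thing on the bench is moved (over 25 mm) (distance of any of spray_can, caliper, oil_stone, setup_block, screwdriver, spanner from where it was at the start of the episode above 0.025 m).
It also fails if it takes over 58 s, if anything falls off the work surface, if the arm or the gripper's body presses on something with over 40 N, if the wrist force passes 120 N, or if a joint passes its speed limit or range.

## Working session

There is one attempt and no reset: what is moved stays moved. The work goes in short steps, Python scripts to look and compute and a tool call to move; the robot and the scene stay as the last step left them, time stands still between calls to the robot, and variables do not carry over. Pictures are saved under pics/ and viewed, on a budget of 10 in all, crops included, one or two more only if the job needs it, and the job is handed in when it is done.

Besides the shell and the picture viewer there is one more tool, called after "Call:" as a command line: name --argument value ..., lists and objects as JSON in quotes. servo_tool: Moves the arm, as the interface text tells. Its arguments: {"type":"object","properties":{"motion":{"type":"array","items":{"type":"number"}},"grip":{"type":"number"},"squeeze":{"type":"number"}},"required":["motion"]}

```bash
mkdir -p pics; cat > h.py <<'E'
from workcell import env, imaging, search_frame
import numpy as np, cv2
from scipy.spatial.transform import Rotation as R
def cam(n):
    c=imaging.camera_info(n); return c, R.from_rotvec(np.ravel(c['rvec'])).as_matrix(), np.ravel(c['tvec'])
def cloud(n,d):
    c,M,t=cam(n); v,u=np.mgrid[:d.shape[0],:d.shape[1]]
    p=np.stack([(u-c['cx'])/c['fx']*d,(v-c['cy'])/c['fy']*d,d],-1)
    return (p-t)@M
def proj(n,P):
    c,M,t=cam(n); q=np.atleast_2d(P)@M.T+t
    return np.c_[q[:,0]/q[:,2]*c['fx']+c['cx'],q[:,1]/q[:,2]*c['fy']+c['cy']]
def save(f,im): cv2.imwrite('pics/'+f,im[:,:,::-1])
E
python3 - <<'E'
from h import *
for n in('scene','top'):
    im,d=imaging.snapshot(n); save(n+'0.png',im); np.savez(n+'0.npz',im=im,d=d)
    P=cloud(n,d); c,M,t=cam(n); print(n,'cam pos',-M.T@t)
    for th in ['stop_fixture','long_shaft','short_shaft','shaft_rack','pull_knob','stop_plate']:
        for r in search_frame(th,n)[:4]:
            b=r['box']; u,v=int((b[0]+b[2])/2),int((b[1]+b[3])/2); print(th,np.round(b),round(r['confidence'],2),np.round(P[v,u],3))
s=env.get_state(); print(s)
E
```

```text
scene cam pos [ 1.0182064  -0.44007343  1.13518868]
stop_fixture [270. 158. 395. 268.] 0.68 [0.566 0.052 0.068]
long_shaft [118. 199. 170. 217.] 0.81 [ 0.203 -0.35   0.018]
long_shaft [ 93. 243. 136. 284.] 0.61 [ 0.316 -0.497  0.024]
long_shaft [164. 287. 216. 324.] 0.59 [ 0.555 -0.395  0.056]
short_shaft [185. 272. 226. 299.] 0.8 [ 0.531 -0.337  0.054]
shaft_rack [165. 265. 240. 335.] 0.88 [ 0.542 -0.361  0.009]
shaft_rack [358. 178. 369. 191.] 0.3 [0.574 0.149 0.126]
shaft_rack [265. 155. 396. 269.] 0.19 [0.534 0.078 0.007]
pull_knob [270. 159. 394. 269.] 0.58 [0.569 0.05  0.069]
pull_knob [361. 177. 368. 190.] 0.56 [0.572 0.155 0.123]
stop_plate [324. 177. 383. 212.] 0.95 [0.559 0.134 0.075]
top cam pos [ 0.36852596 -0.03334886  1.4002757 ]
stop_fixture [181. 164. 290. 234.] 0.74 [0.537 0.082 0.01 ]
stop_fixture [131. 132. 169. 163.] 0.27 [0.657 0.317 0.193]
long_shaft [405. 255. 421. 302.] 0.83 [ 0.298 -0.496  0.017]
long_shaft [351. 287. 388. 329.] 0.82 [ 0.199 -0.357  0.009]
long_shaft [375. 178. 400. 221.] 0.78 [ 0.545 -0.4    0.058]
long_shaft [133. 134. 168. 166.] 0.75 [0.65
[... 496 characters left out ...]
0.7, 'joints': array([-1.2515913 ,  0.43448849,  0.024992  ,  1.57320999, -0.0115993 ,
        1.13400276, -0.07507221]), 'joint_vel': array([ 1.61183963e-05, -2.84767520e-04,  5.06268498e-04, -4.24600462e-04,
        4.39843779e-04,  5.94749571e-04,  2.25644047e-05]), 'tau': array([ 7.17551648e-04, -6.70107293e+01,  1.02370933e+00, -3.16505778e+01,
        1.52872258e-02,  2.32185550e-03,  2.82950657e-05]), 'eef_pos': array([0.25590356, 0.57021651, 0.23132603]), 'eef_rot': array([ 8.39479967e-01,  5.43390637e-01,  1.72482765e-05, -7.45895888e-06]), 'force': array([-0.1167518 , -0.01285833,  0.3597215 ]), 'torque': array([ 0.01471865, -0.04169924, -0.01647208]), 'width': 0.08535029272878782}
```

```bash
python3 -c "
import cv2,numpy as np
a=cv2.imread('pics/scene0.png');b=cv2.imread('pics/top0.png')
cv2.imwrite('pics/both.png',cv2.resize(np.vstack([a,b]),(400,600))) "
```

```text
(no output)
```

View pics/top0.png

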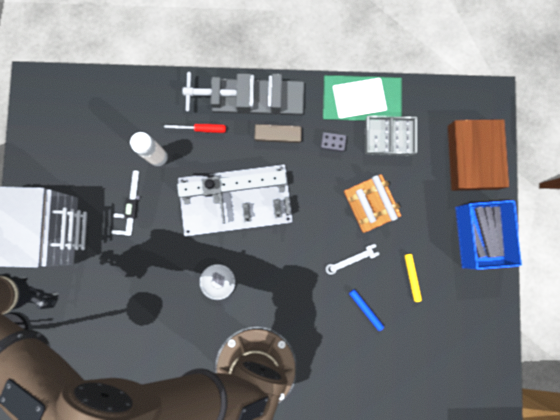

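View pics/scene0.png

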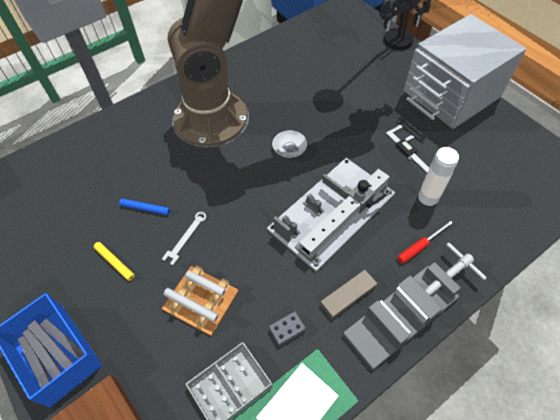

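The top picture shows the rack at (372,203) with two shafts, and the fixture at (235,200) with its knob at (211,184) and the rail on the far side. There are four long_shaft candidates:
- Steel bar in the rack at (388,199).
- Shorter steel bar in the rack at (368,207).
- Blue bar at (367,310) and yellow bar at (413,278), both look-alikes lying on the bench.

The bar at (388,199) fits, being steel, in the rack and the longer of the two. I'll fit the geometry and confirm it in a crop.

```bash
cat > fit.py <<'E'
from h import *
def rect(p):
    (c,s,a)=cv2.minAreaRect((p[:,:2]*1000).astype(np.float32)); return np.round(c,1),np.round(s,1),round(a,1)
for n in('scene','top'):
    z=np.load(n+'0.npz'); im,d=z['im'],z['d']; P=cloud(n,d); x,y,h=P[...,0],P[...,1],P[...,2]
    bench=(abs(x-.4)<.05)&(abs(y+.15)<.05)&(d>0); print(n,'bench z',np.round([h[bench].mean(),h[bench].std()],4))
    def comp(m,name,mina=15):
        k,l,s,c=cv2.connectedComponentsWithStats(m.astype(np.uint8),connectivity=8)
        for i in range(1,k):
            if s[i,4]>=mina:
                q=P[l==i]; print(name,s[i,4],rect(q),'med',np.round(np.median(q,0),3))
    fx=(abs(x-.54)<.14)&(abs(y-.075)<.23)&(d>0)
    comp(fx&(h>.005)&(h<.13),'fix all')
    comp(fx&(h>.063)&(h<.073),'rail')
    comp(fx&(h>.1)&(h<.14),'knob',5)
    comp(fx&(h>.048)&(h<.062),'vrest',6)
    rk=(abs(x-.54)<.12)&(abs(y+.365)<.12)&(d>0)
    comp(rk&(h>.047)&(h<.075),'shaft')
    comp(rk&(h>.004),'rack')
    hs=cv2.cvtColor(im,cv2.COLOR_RGB2HSV); 
    comp(rk&(h>.035)&(hs[...,1]<60),'shaftcol')
a=cv2.imread('pics/top0.png')[150:250,160:300]; b=cv2.imread('pics/top0.png')[165:240,335:410]; c=cv2.imread('pics/scene0.png')[150:280,255:405]
d=cv2.imread('pics/scene0.png')[260:340,155:245]
f=lambda i:cv2.resize(i,(400,300),interpolation=cv2.INTER_CUBIC)
cv2.imwrite('pics/crops.png',np.vstack([np.hstack([f(a),f(b)]),np.hstack([f(c),f(d)])]))
E
python3 fit.py
```

```text
scene bench z [-0.001   0.0024]
fix all 6953 (array([537. ,  83.5]), array([192.9, 353.1]), 9.2) med [0.56  0.065 0.015]
rail 1352 (array([533.2,  86.1]), array([146.8, 337.6]), 7.0) med [0.585 0.063 0.069]
rail 34 (array([518.4, -86.6]), array([54.6,  8.4]), 16.2) med [ 0.522 -0.087  0.068]
knob 116 (array([572.3, 153.2]), array([30.5, 28.7]), 34.0) med [0.574 0.151 0.118]
vrest 77 (array([505.2, 116.3]), array([96.5,  6.7]), 7.1) med [0.502 0.116 0.056]
vrest 28 (array([579.1, 230.1]), array([ 2.8, 62. ]), 9.5) med [0.58  0.227 0.054]
vrest 28 (array([529. , 142.8]), array([20.8, 12.8]), 2.6) med [0.529 0.143 0.058]
vrest 34 (array([483.5,  44.2]), array([17. , 16.4]), 3.5) med [0.484 0.042 0.054]
vrest 218 (array([607.7,  71.2]), array([ 24.3, 287.1]), 2.2) med [0.608 0.134 0.056]
vrest 31 (array([511.9,  47.4]), array([16.5, 15.2]), 5.1) med [0.513 0.047 0.055]
vrest 35 (array([500.6, -56.3]), array([18. , 15.3]), 11.9) med [ 0.5   -0.056  0.055]
vrest 44 (array([518.9, -86.7]), array([56.2,  8.5]), 15.7) med [ 0.528 -0.086  0.055]
vrest 35 (array([526.5, -51.7]), array([19. , 16
[... 1483 characters left out ...]
9.1,  45. ]), array([17.6, 12.7]), 12.6) med [0.509 0.045 0.056]
vrest 28 (array([498.3, -57.7]), array([19.1, 12.7]), 1.5) med [ 0.498 -0.058  0.055]
vrest 22 (array([484.5,  41.3]), array([20.2, 12.1]), 15.6) med [0.483 0.04  0.054]
shaft 326 (array([ 550.7, -396.4]), array([149.6,  29.7]), 27.4) med [ 0.548 -0.394  0.057]
shaft 257 (array([ 524.9, -339.9]), array([109.1,  52. ]), 22.9) med [ 0.524 -0.335  0.056]
rack 1969 (array([ 538.1, -368.2]), array([164.8, 153.4]), 25.1) med [ 0.534 -0.362  0.015]
shaftcol 339 (array([ 550.2, -395.3]), array([149.6,  26.5]), 26.0) med [ 0.548 -0.393  0.056]
shaftcol 244 (array([ 522.9, -335.1]), array([109.1,  25.8]), 22.9) med [ 0.524 -0.334  0.056]
```

View pics/crops.png

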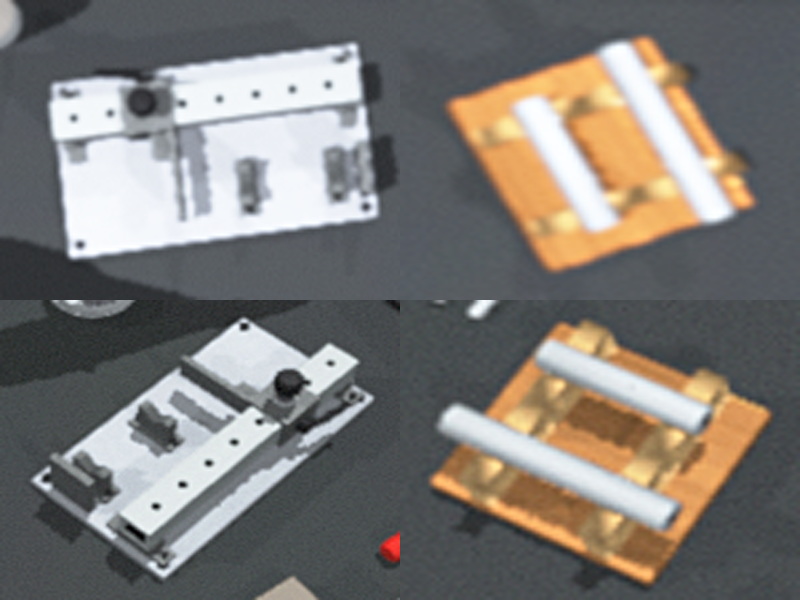

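The crop confirms it: the upper-right bar in the rack is clearly longer (about 150 mm against 109 mm). Its centre is about (0.551, -0.393) and its yaw about 26°. The fixture yaw is about 8.9°. The rests and the knob agree on the fixture origin, about (0.5375, 0.075). I'm moving above the shaft with the jaw yaw going from 66° to -64°.

Call:
servo_tool --motion '[13,-40,2,0,0,-7,26,-80,4,0,0,-14,39,-120,6,0,0,-21,52,-160,8,0,0,-28,65,-200,10,0,0,-35,78,-240,12,0,0,-42,91,-280,14,0,0,-49,104,-320,16,0,0,-56,117,-360,18,0,0,-63,130,-400,20,0,0,-70]' --grip 55 --squeeze 40

```text
time: 1.7
eef_pos: [0.3862, 0.1686, 0.2517]
eef_rot: [0.999, -0.039, 0.0, -0.0]
force: [1.7, -0.6, 0.2]
width: 0.0552
```

Call:
servo_tool --motion '[15,-48,0,0,0,-6,30,-96,0,0,0,-12,45,-144,0,0,0,-18,60,-192,0,0,0,-24,75,-240,0,0,0,-30,90,-288,0,0,0,-36,105,-336,0,0,0,-42,120,-384,0,0,0,-48,135,-432,-5,0,0,-54,150,-480,-10,0,0,-60]'

```text
time: 2.7
eef_pos: [0.5357, -0.3084, 0.2416]
eef_rot: [0.846, -0.533, 0.0, -0.0]
force: [0.7, 0.4, 0.3]
width: 0.055
```

Call:
servo_tool --motion '[3,-17,-5,0,0,0,6,-34,-15,0,0,0,10,-50,-30,0,0,0,13,-67,-50,0,0,0,15,-84,-70,0,0,0,15,-84,-90,0,0,0,15,-84,-110,0,0,0,15,-84,-125,0,0,0,15,-84,-130,0,0,0,15,-84,-130,0,0,0]'

```text
time: 3.7
eef_pos: [0.5498, -0.3902, 0.1112]
eef_rot: [0.847, -0.531, -0.0, -0.0]
force: [-0.1, -1.0, 1.1]
width: 0.0552
```

```bash
cat > look.py <<'E'
import sys; from h import *
f,n,u0,v0,u1,v1=sys.argv[1],sys.argv[2],*map(int,sys.argv[3:])
im,d=imaging.snapshot(n); np.savez(f+'.npz',im=im,d=d); s=env.get_state()
c=im[v0:v1,u0:u1].copy(); k=min(800/(u1-u0),600/(v1-v0)); save(f+'.png',cv2.resize(c,None,fx=k,fy=k,interpolation=cv2.INTER_CUBIC))
print(s['eef_pos'],s['eef_rot'],s['force'],s['width'])
E
python3 look.py grasp scene 130 220 270 325
```

```text
[ 0.55011546 -0.39068195  0.11209631] [ 8.47289244e-01 -5.31131703e-01  2.12652546e-04  6.96965842e-05] [-0.08050655  0.11683037  0.32181543] 0.05513696787811764
```

View pics/grasp.png

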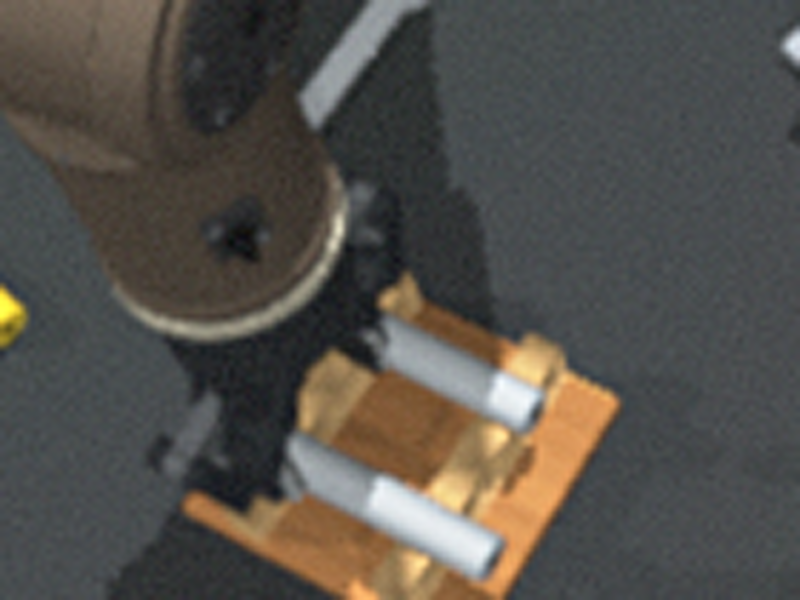

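The fingers hover over the longer shaft, whose right half shows at (430,520) in the crop. The short shaft at (460,370) is clear. Descending.

Call:
servo_tool --motion '[0,-1,-15,0,0,0,0,-2,-30,0,0,0,0,-2,-45,0,0,0,0,-2,-55,0,0,0,0,-2,-65,0,0,0,0,-2,-73,0,0,0,0,-2,-79,0,0,0,0,-2,-83,0,0,0,0,-2,-83,0,0,0,0,-2,-83,0,0,0]'

```text
time: 4.75
eef_pos: [0.5501, -0.3927, 0.029]
eef_rot: [0.847, -0.531, 0.0, 0.0]
force: [-0.7, 0.3, 1.1]
width: 0.0551
```

Call:
servo_tool --motion '[0,0,0,0,0,0,0,0,0,0,0,0,0,0,0,0,0,0,0,0,0,0,0,0,0,0,0,0,0,0,0,0,0,0,0,0,0,0,0,0,0,0,0,0,0,0,0,0,0,0,0,0,0,0,0,0,0,0,0,0]' --grip 10 --squeeze 40

```text
time: 5.75
eef_pos: [0.5503, -0.393, 0.0292]
eef_rot: [0.847, -0.531, 0.001, 0.0]
force: [0.0, -1.6, 5.5]
width: 0.0208
```

Call:
servo_tool --motion '[0,0,3,0,0,0,0,0,8,0,0,0,0,0,15,0,0,0,0,0,25,0,0,0,0,0,38,0,0,0,0,0,53,0,0,0,0,0,70,0,0,0,0,0,85,0,0,0,0,0,95,0,0,0,0,0,100,0,0,0]'

```text
time: 6.75
eef_pos: [0.5503, -0.3929, 0.1303]
eef_rot: [0.847, -0.531, 0.001, -0.0]
force: [-0.4, -0.4, -4.8]
width: 0.0206
```

```bash
python3 look.py lift scene 130 200 270 305; python3 - <<'E'
from h import *
z=np.load('lift.npz'); P=cloud('scene',z['d']); hs=cv2.cvtColor(z['im'],cv2.COLOR_RGB2HSV)
h=P[...,2]; m=(h>.1)&(h<.18)&(abs(P[...,0]-.55)<.12)&(abs(P[...,1]+.39)<.12)
k,l,s,c=cv2.connectedComponentsWithStats(m.astype(np.uint8))
for i in range(1,k):
    if s[i,4]>15: q=P[l==i]; print(s[i],q.min(0).round(3),q.max(0).round(3))
E
```

```text
[ 0.55037263 -0.39294104  0.13035153] [ 8.47276345e-01 -5.31151538e-01  9.14358895e-04 -6.11484137e-05] [ 0.65224987  0.18313982 -4.56976935] 0.020795096701578298
[176 278  37  30 419] [ 0.538 -0.414  0.136] [ 0.623 -0.352  0.18 ]
```

View pics/lift.png

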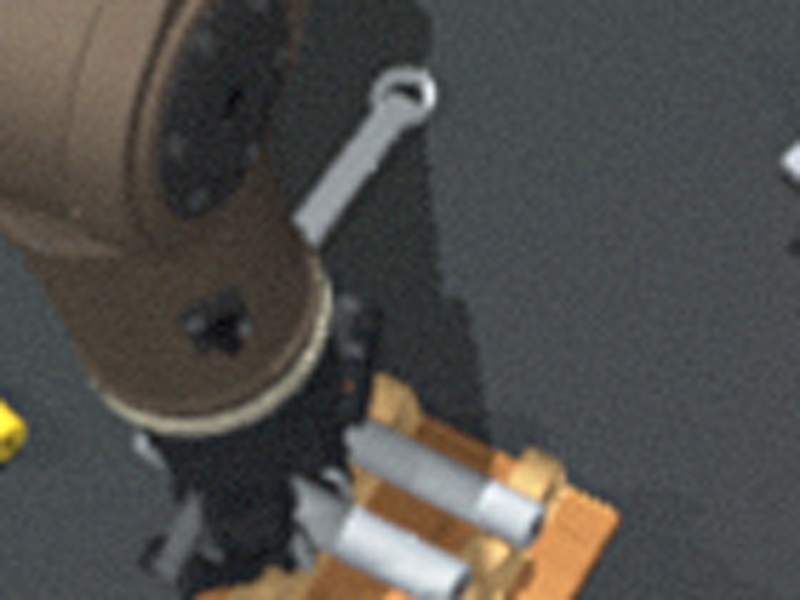

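The shaft is lifted: the force reads 4.6 N down, about 0.46 kg, and the short shaft is still in the rack at (450,490). Carrying it to above the rests, turning +73°.

Call:
servo_tool --motion '[-1,8,8,0,0,1,-3,28,18,0,0,4,-7,58,28,0,0,9,-11,90,38,0,0,15,-15,124,40,0,0,21,-19,158,40,0,0,27,-23,192,40,0,0,33,-27,226,40,0,0,39,-30,258,40,0,0,45,-33,285,40,0,0,51]'

```text
time: 7.8
eef_pos: [0.516, -0.105, 0.1685]
eef_rot: [0.994, -0.111, -0.001, -0.0]
force: [-0.3, 0.5, -4.7]
width: 0.0209
```

Call:
servo_tool --motion '[-3,25,0,0,0,5,-6,48,0,0,0,10,-9,70,0,0,0,15,-11,88,0,0,0,19,-13,102,0,0,0,22,-14,111,0,0,0,22,-14,111,0,0,0,22,-14,111,0,0,0,22,-14,111,0,0,0,22,-14,111,0,0,0,22]'

```text
time: 8.8
eef_pos: [0.503, 0.0025, 0.1686]
eef_rot: [0.997, 0.076, 0.0, 0.0]
force: [-0.4, 0.8, -4.3]
width: 0.0209
```

```bash
python3 look.py over scene 245 90 425 225; python3 - <<'E'
from h import *
z=np.load('over.npz'); P=cloud('scene',z['d']); h=P[...,2]
e=env.get_state()['eef_pos']
m=(h>e[2]+.005)&(h<e[2]+.034)&(abs(P[...,0]-e[0])<.05)&(abs(P[...,1]-e[1])<.1)
q=P[m]; print(m.sum())
for lo in np.arange(-.1,.1,.02):
    r=q[(q[:,1]-e[1]>lo)&(q[:,1]-e[1]<lo+.02)]
    if len(r): print(round(lo,2),len(r),r.min(0).round(3),r.max(0).round(3),np.median(r,0).round(3))
E
```

```text
[0.50298737 0.00266831 0.16865609] [9.97089469e-01 7.62401942e-02 4.49233247e-05 1.48234542e-04] [ 0.6538707  -0.36331181 -3.69491881] 0.020860546840840054
363
-0.08 69 [ 0.505 -0.073  0.177] [ 0.526 -0.058  0.199] [ 0.518 -0.067  0.194]
-0.06 61 [ 0.503 -0.056  0.182] [ 0.525 -0.037  0.2  ] [ 0.516 -0.048  0.195]
-0.04 64 [ 0.5   -0.037  0.182] [ 0.522 -0.017  0.2  ] [ 0.513 -0.027  0.195]
-0.02 107 [ 0.482 -0.017  0.176] [0.531 0.002 0.201] [ 0.512 -0.006  0.194]
0.0 13 [0.494 0.003 0.18 ] [0.53  0.011 0.202] [0.499 0.005 0.194]
0.02 5 [0.506 0.037 0.183] [0.51  0.039 0.195] [0.507 0.039 0.191]
0.04 8 [0.501 0.059 0.185] [0.506 0.062 0.198] [0.504 0.06  0.193]
0.06 36 [0.488 0.063 0.184] [0.507 0.076 0.201] [0.5   0.071 0.195]
```

View pics/over.png

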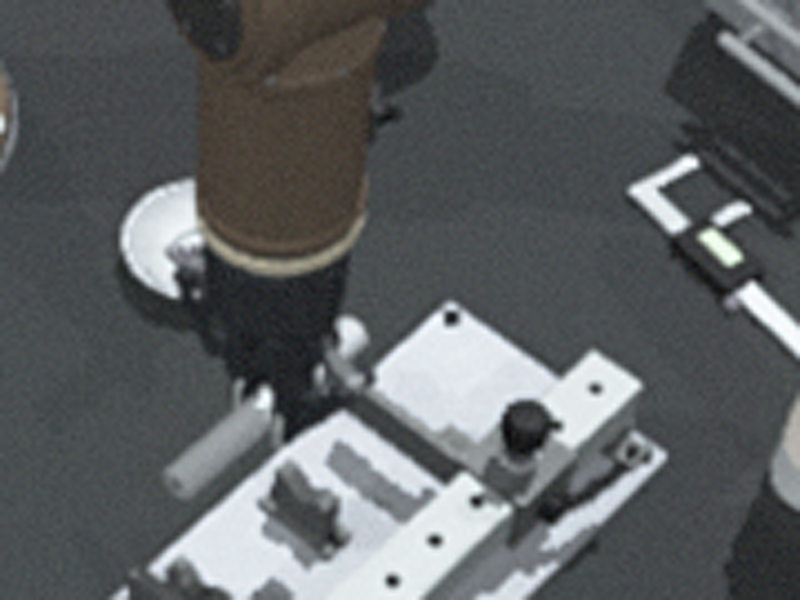

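The shaft is above the rests, parallel to the rail, with the rests at crop (305,500) and (180,580). Computed fixture coordinates are x ≈ -45.4 and y ≈ -67. Lowering it.

Call:
servo_tool --motion '[0,0,-5,0,0,0,0,0,-18,0,0,0,0,0,-34,0,0,0,0,0,-50,0,0,0,0,0,-66,0,0,0,0,0,-82,0,0,0,0,0,-96,0,0,0,0,0,-106,0,0,0,0,0,-112,0,0,0,0,0,-115,0,0,0]'

```text
time: 9.85
eef_pos: [0.5029, 0.0033, 0.0532]
eef_rot: [0.997, 0.077, -0.0, 0.0]
force: [-0.6, -0.0, -5.1]
width: 0.0207
```

Call:
servo_tool --motion '[0,0,-1,0,0,0,0,0,-2,0,0,0,0,0,-3,0,0,0,0,0,-4,0,0,0,0,0,-5,0,0,0,0,0,-6,0,0,0,0,0,-7,0,0,0,0,0,-8,0,0,0,0,0,-8,0,0,0,0,0,-8,0,0,0]'

```text
time: 10.85
eef_pos: [0.5029, 0.0034, 0.0456]
eef_rot: [0.997, 0.077, -0.0, 0.0]
force: [0.4, 0.5, -4.8]
width: 0.0206
```

Call:
servo_tool --motion '[0,0,0,0,0,0,0,0,-1,0,0,0,0,0,-1,0,0,0,0,0,-2,0,0,0,0,0,-2,0,0,0,0,0,-3,0,0,0,0,0,-3,0,0,0,0,0,-4,0,0,0,0,0,-4,0,0,0,0,0,-4,0,0,0]'

```text
time: 11.85
eef_pos: [0.503, 0.0034, 0.0424]
eef_rot: [0.997, 0.077, 0.0, -0.0]
force: [-3.7, -0.1, 11.3]
width: 0.0207
```

Call:
servo_tool --motion '[-0.5,0,0,0,0,0,-1,0,0,0,0,0,-1,0,0,0,0,0,-1,0,0,0,0,0,-1,0,0,0,0,0,-1,0,0,0,0,0,-1,0,0,0,0,0,-1,0,0,0,0,0,-1,0,0,0,0,0,-1,0,0,0]'

```text
invalid input at $.motion: expected a multiple of 6 numbers
```

```bash
python3 look.py seat scene 250 130 400 242; python3 - <<'E'
from h import *
z=np.load('seat.npz'); P=cloud('scene',z['d']); h=P[...,2]
e=env.get_state()['eef_pos']
m=(h>.06)&(h<.075)&(abs(P[...,0]-e[0])<.03)&(abs(P[...,1]-e[1])<.1)
q=P[m]
for lo in np.arange(-.1,.1,.02):
    r=q[(q[:,1]-e[1]>lo)&(q[:,1]-e[1]<lo+.02)]
    if len(r): print(round(lo,2),len(r),r.min(0).round(3),r.max(0).round(3),np.median(r,0).round(3))
E
```

```text
[0.50297024 0.00343812 0.0424593 ] [ 9.97039493e-01  7.68902274e-02  2.56687445e-04 -2.74923132e-04] [-5.20180699 -0.44469742 11.43430584] 0.02086641795454956
-0.1 34 [ 0.492 -0.092  0.06 ] [ 0.532 -0.085  0.075] [ 0.511 -0.088  0.068]
-0.08 38 [ 0.506 -0.073  0.061] [ 0.527 -0.057  0.075] [ 0.518 -0.064  0.068]
-0.06 53 [ 0.501 -0.056  0.061] [ 0.524 -0.037  0.073] [ 0.516 -0.046  0.069]
-0.04 49 [ 0.5   -0.036  0.06 ] [ 0.522 -0.017  0.074] [ 0.513 -0.026  0.069]
-0.02 67 [ 0.483 -0.017  0.061] [0.531 0.003 0.075] [ 0.51  -0.005  0.069]
0.0 7 [0.493 0.004 0.065] [0.528 0.009 0.074] [0.495 0.005 0.07 ]
0.02 3 [0.509 0.034 0.06 ] [0.511 0.039 0.068] [0.511 0.034 0.062]
0.04 10 [0.492 0.054 0.064] [0.508 0.063 0.074] [0.503 0.06  0.067]
0.06 31 [0.488 0.064 0.062] [0.507 0.078 0.074] [0.501 0.07  0.069]
```

View pics/seat.png

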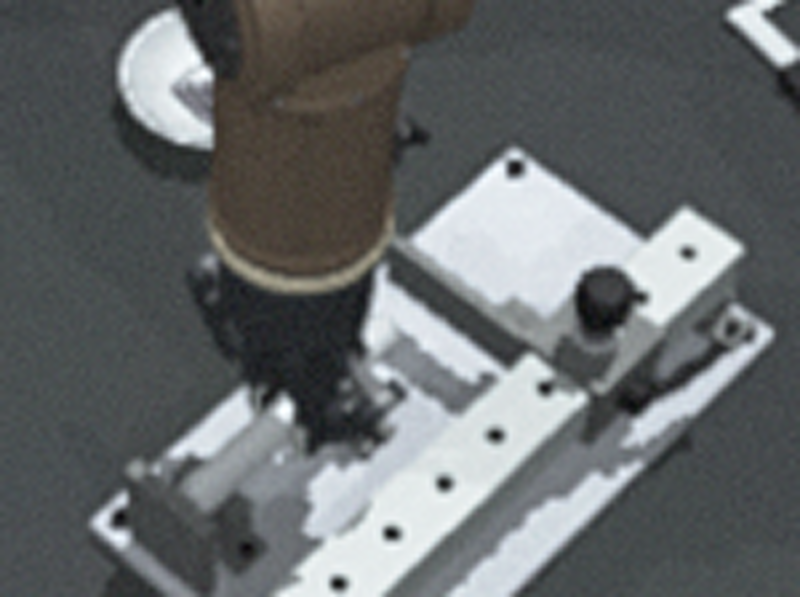

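The picture shows the shaft between the end plate (170,520) and the stop plate. It is bearing on one V flank, with an x force of -5 N. Nudging it sideways to centre it.

Call:
servo_tool --motion '[-0.5,0,0,0,0,0,-1,0,0,0,0,0,-1,0,0,0,0,0,-1,0,0,0,0,0,-1,0,0,0,0,0,-1,0,0,0,0,0,-1,0,0,0,0,0,-1,0,0,0,0,0,-1,0,0,0,0,0,-1,0,0,0]'

```text
invalid input at $.motion: expected a multiple of 6 numbers
```

Call:
servo_tool --motion '[-1,0,0,0,0,0,-1,0,0,0,0,0,-1,0,0,0,0,0,-1,0,0,0,0,0,-1,0,0,0,0,0,-1,0,0,0,0,0,-1,0,0,0,0,0,-1,0,0,0,0,0,-1,0,0,0,0,0,-1,0,0,0,0,0]'

```text
time: 12.9
eef_pos: [0.5018, 0.0034, 0.0416]
eef_rot: [0.997, 0.077, -0.0, 0.0]
force: [-1.6, -0.4, -3.7]
width: 0.0209
```

Call:
servo_tool --motion '[-0.5,0,-0.5,0,0,0,-0.5,0,-1,0,0,0,-0.5,0,-1,0,0,0,-0.5,0,-1,0,0,0,-0.5,0,-1,0,0,0,-0.5,0,-1,0,0,0,-0.5,0,-1,0,0,0,-0.5,0,-1,0,0,0,-0.5,0,-1,0,0,0,-0.5,0,-1,0,0,0]'

```text
time: 13.9
eef_pos: [0.5017, 0.0034, 0.0413]
eef_rot: [0.997, 0.077, 0.0, -0.0]
force: [-3.4, -0.2, 9.1]
width: 0.0208
```

Call:
servo_tool --motion '[-1,0,0,0,0,0,-1,0,0,0,0,0,-1,0,0,0,0,0,-1,0,0,0,0,0,-1,0,0,0,0,0,-1,0,0,0,0,0,-1,0,0,0,0,0,-1,0,0,0,0,0,-1,0,0,0,0,0,-1,0,0,0,0,0]'

```text
time: 14.9
eef_pos: [0.5014, 0.0034, 0.041]
eef_rot: [0.997, 0.077, 0.001, 0.0]
force: [2.7, -0.1, 5.3]
width: 0.0205
```

The V is centred: the x force has changed sign and z matches the seated height. Letting go.

Call:
servo_tool --motion '[0.5,0,0,0,0,0,0.5,0,0,0,0,0,0.5,0,0,0,0,0,0.5,0,0,0,0,0,0.5,0,0,0,0,0,0.5,0,0,0,0,0,0.5,0,0,0,0,0,0.5,0,0,0,0,0,0.5,0,0,0,0,0,0.5,0,0,0,0,0]' --grip 55

```text
time: 15.9
eef_pos: [0.5009, 0.0034, 0.0407]
eef_rot: [0.997, 0.077, 0.0, 0.0]
force: [0.6, -0.6, -0.0]
width: 0.0552
```

Call:
servo_tool --motion '[0,0,5,0,0,0,0,0,15,0,0,0,0,0,30,0,0,0,0,0,46,0,0,0,0,0,64,0,0,0,0,0,82,0,0,0,0,0,100,0,0,0,0,0,116,0,0,0,0,0,126,0,0,0,0,0,130,0,0,0]'

```text
time: 16.9
eef_pos: [0.5014, 0.0035, 0.172]
eef_rot: [0.997, 0.077, 0.001, -0.0]
force: [0.0, -0.2, -0.2]
width: 0.0553
```

Call:
servo_tool --motion '[-12,0,5,0,0,0,-30,0,10,0,0,0,-55,0,10,0,0,0,-80,0,10,0,0,0,-100,0,10,0,0,0,-115,0,10,0,0,0,-120,0,10,0,0,0,-120,0,10,0,0,0,-120,0,10,0,0,0,-120,0,10,0,0,0]'

```text
time: 17.9
eef_pos: [0.3818, 0.0034, 0.1807]
eef_rot: [0.997, 0.077, 0.0, 0.0]
force: [0.5, -1.7, -0.3]
width: 0.055
```

```bash
python3 look.py laid scene 250 130 400 242; cat > m.py <<'E'
from h import *
O=np.array([.537,.075]); a=np.radians(8.9); ex=np.array([np.cos(a),np.sin(a)]); ey=np.array([-np.sin(a),np.cos(a)])
for n in('scene','top'):
    im,d=imaging.snapshot(n) ; P=cloud(n,d); h=P[...,2]
    u=(P[...,:2]-O)@ex; v=(P[...,:2]-O)@ey
    m=(h>.058)&(h<.08)&(abs(u+.045)<.014)&(v>-.148)&(v<.035); q=np.c_[u[m],v[m],h[m]]
    if len(q)>20:
        L=cv2.fitLine(q[:,:2].astype(np.float32),cv2.DIST_HUBER,0,.001,.001).ravel()
        print(n,'shaft v',q[:,1].min().round(4),q[:,1].max().round(4),'u',q[:,0].min().round(4),q[:,0].max().round(4),'top z',np.percentile(q[:,2],90).round(4),'ang',np.degrees(np.arctan(L[0]/L[1])).round(2))
    m=(h>.1)&(h<.14)&(abs(u-.045)<.03)&(v>-.05)&(v<.12); m=m&(im.max(-1)<110)
    q=P[m]
    if len(q)>10: print(n,'knob',len(q),np.round(cv2.minAreaRect((q[:,:2]*1000).astype(np.float32))[0],1),np.percentile(q[:,2],[50,90]).round(4),'uv',np.round([np.median(u[m]),np.median(v[m])],4))
    m=(h>.07)&(h<.082)&(u>-.075)&(u<0)&(v>0)&(v<.1)
    if m.sum(): print(n,'stop plate v',np.median(v[m]).round(4),m.sum())
E
python3 m.py
```

```text
[0.38166098 0.00341193 0.18066363] [9.97038622e-01 7.69019665e-02 1.68845312e-04 2.14383608e-04] [ 0.35717262 -0.26061302  0.75767571] 0.05498532417429017
scene shaft v -0.1478 0.0111 u -0.0583 -0.032 top z 0.0711 ang -0.46
scene knob 112 [573.1 152.4] [0.1178 0.1225] uv [0.049  0.0682]
scene stop plate v 0.0484 72
top shaft v -0.143 0.006 u -0.0589 -0.0316 top z 0.0724 ang -0.09
top knob 87 [569.  151.3] [0.12   0.1254] uv [0.0431 0.0706]
top stop plate v 0.0471 63
```

View pics/laid.png

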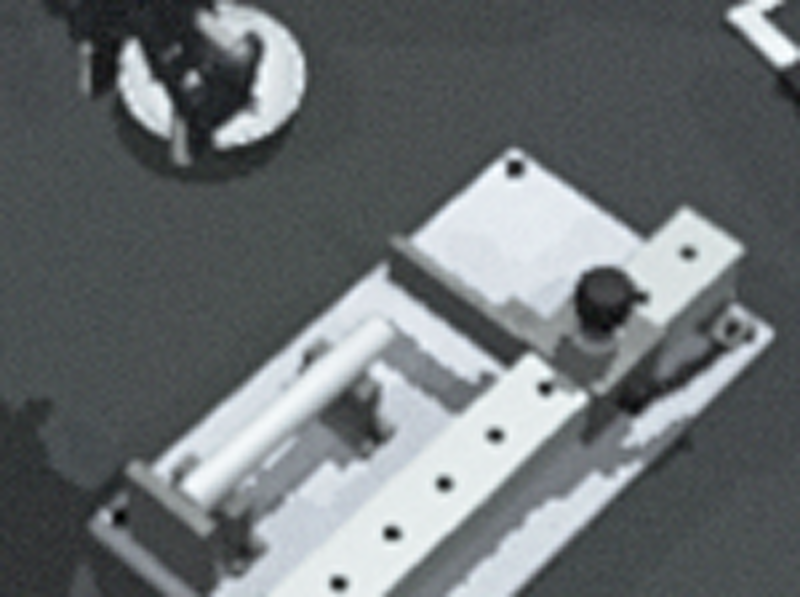

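The picture shows the shaft in both rests, between the end plate (170,490) and the stop plate (450,310). Its top is at z = 0.071, so it is seated, and it spans about -0.142 to 0.008 along fixture y. The knob is at about (0.5695, 0.1525), so I go there next, keeping the same jaw yaw.

Call:
servo_tool --motion '[10,8,5,0,0,0,32,25,10,0,0,0,58,46,10,0,0,0,84,67,10,0,0,0,110,87,10,0,0,0,136,108,10,0,0,0,160,127,10,0,0,0,178,141,10,0,0,0,188,149,10,0,0,0,188,149,10,0,0,0]'

```text
time: 19.05
eef_pos: [0.5699, 0.154, 0.1903]
eef_rot: [0.997, 0.078, 0.0, 0.0]
force: [0.2, -0.2, 0.8]
width: 0.0549
```

Call:
servo_tool --motion '[0,0,-10,0,0,0,0,0,-24,0,0,0,0,0,-40,0,0,0,0,0,-54,0,0,0,0,0,-68,0,0,0,0,0,-80,0,0,0,0,0,-90,0,0,0,0,0,-96,0,0,0,0,0,-98,0,0,0,0,0,-98,0,0,0]'

```text
time: 20.05
eef_pos: [0.569, 0.1524, 0.0926]
eef_rot: [0.997, 0.077, 0.0, 0.0]
force: [0.5, 0.2, 0.4]
width: 0.0548
```

```bash
python3 look.py knob scene 310 120 420 202
```

```text
[0.56918429 0.15242477 0.09292701] [ 9.97039769e-01  7.68870845e-02  2.69505123e-04 -4.61853422e-05] [-0.39531762 -0.79291991 -0.75012127] 0.0548790874928174
```

View pics/knob.png

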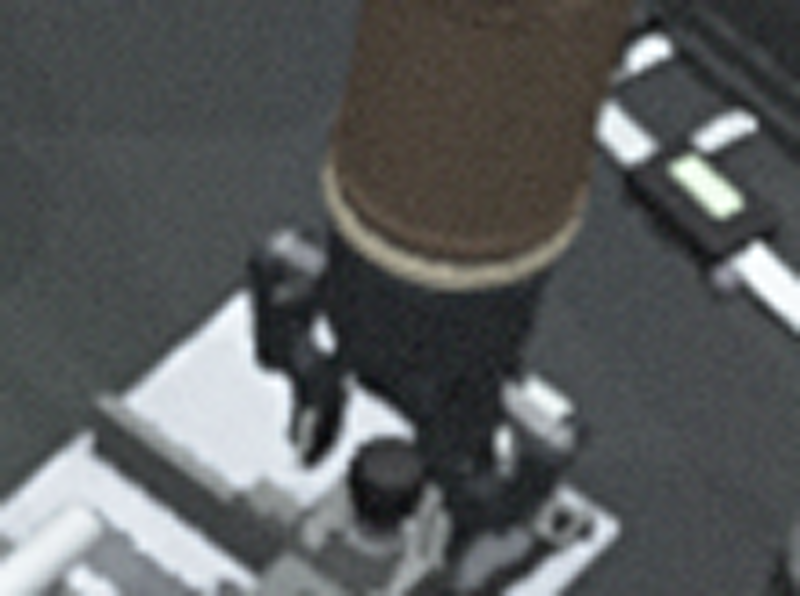

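The knob (388,480) sits midway between the fingertips at about (320,450) and (460,520). Closing.

Call:
servo_tool --motion '[0,0,0,0,0,0,0,0,0,0,0,0,0,0,0,0,0,0,0,0,0,0,0,0,0,0,0,0,0,0,0,0,0,0,0,0,0,0,0,0,0,0,0,0,0,0,0,0,0,0,0,0,0,0,0,0,0,0,0,0]' --grip 15 --squeeze 50

```text
time: 21.1
eef_pos: [0.5692, 0.1525, 0.0933]
eef_rot: [0.997, 0.077, 0.0, -0.0]
force: [-0.9, -0.1, 6.2]
width: 0.0286
```

Call:
servo_tool --motion '[0,0,2,0,0,0,0,0,4,0,0,0,0,0,6,0,0,0,0,0,8,0,0,0,0,0,10,0,0,0,0,0,12,0,0,0,0,0,13,0,0,0,0,0,13,0,0,0,0,0,13,0,0,0,0,0,13,0,0,0]'

```text
time: 22.1
eef_pos: [0.569, 0.1525, 0.1056]
eef_rot: [0.997, 0.077, 0.0, -0.0]
force: [4.0, 1.6, -8.2]
width: 0.0288
```

The plunger is up about 12.5 mm. The spring force of 8 N fits that, so the pin is clear. Sliding 40 mm along the rail: (+6.2, -39.5).

Call:
servo_tool --motion '[0.5,-3,0,0,0,0,1.1,-7,0,0,0,0,1.9,-12,0,0,0,0,2.7,-17,0,0,0,0,3.4,-22,0,0,0,0,4.2,-27,0,0,0,0,5,-32,0,0,0,0,5.6,-36,0,0,0,0,6,-38.5,0,0,0,0,6.2,-39.5,0,0,0,0]'

```text
time: 23.1
eef_pos: [0.575, 0.1144, 0.1057]
eef_rot: [0.997, 0.077, -0.0, -0.001]
force: [3.0, 7.3, -7.7]
width: 0.0285
```

```bash
python3 m.py; python3 -c "
from h import *; s=env.get_state(); print(s['eef_pos'],s['force'],s['width'],s['time'])"
```

```text
scene shaft v -0.141 0.0152 u -0.0586 -0.0314 top z 0.0716 ang -0.53
scene knob 138 [578.2 112.5] [0.1303 0.1352] uv [0.045  0.0268]
scene stop plate v 0.0106 67
top shaft v -0.1445 0.013 u -0.0569 -0.0314 top z 0.0731 ang 0.16
top stop plate v 0.0086 62
[0.57497239 0.11429858 0.10564017] [ 3.94640826  5.80136208 -8.2458943 ] 0.028602254741815474 23.2
```

Call:
servo_tool --motion '[0.1,-0.7,0,0,0,0,0.2,-1.4,0,0,0,0,0.2,-1.4,0,0,0,0,0.2,-1.4,0,0,0,0,0.2,-1.4,0,0,0,0,0.2,-1.4,0,0,0,0,0.2,-1.4,0,0,0,0,0.2,-1.4,-1,0,0,0,0.2,-1.4,-2,0,0,0,0.2,-1.4,-3,0,0,0]'

```text
time: 24.2
eef_pos: [0.5751, 0.1133, 0.1026]
eef_rot: [0.997, 0.078, -0.0, -0.001]
force: [3.4, 6.9, -7.2]
width: 0.0285
```

Call:
servo_tool --motion '[0,-0.2,-0.5,0,0,0,0,-0.3,-1,0,0,0,0,-0.3,-1.5,0,0,0,0,-0.3,-2,0,0,0,0,-0.3,-2.5,0,0,0,0,-0.3,-3,0,0,0,0,-0.3,-3.5,0,0,0,0,-0.3,-4,0,0,0,0,-0.3,-4,0,0,0,0,-0.3,-4,0,0,0]'

```text
time: 25.2
eef_pos: [0.5751, 0.1133, 0.0988]
eef_rot: [0.997, 0.078, 0.0, -0.001]
force: [3.2, 7.3, -5.6]
width: 0.0282
```

The downward force keeps following the spring at 5.5 mm above home, so the pin is entering the hole. Lowering it fully.

Call:
servo_tool --motion '[0,0,-0.5,0,0,0,0,0,-1,0,0,0,0,0,-2,0,0,0,0,0,-3,0,0,0,0,0,-4,0,0,0,0,0,-5,0,0,0,0,0,-5.5,0,0,0,0,0,-6,0,0,0,0,0,-6,0,0,0,0,0,-6,0,0,0]'

```text
time: 26.2
eef_pos: [0.5752, 0.1133, 0.0934]
eef_rot: [0.997, 0.078, 0.0, -0.001]
force: [1.3, 6.6, 0.1]
width: 0.0286
```

```bash
python3 m.py; python3 look.py fin scene 250 110 420 237
```

```text
scene shaft v -0.1416 0.0154 u -0.0588 -0.0321 top z 0.0715 ang -0.26
scene knob 161 [577.9 114.8] [0.1195 0.1338] uv [0.0443 0.0253]
scene stop plate v 0.0092 73
top shaft v -0.1458 0.0122 u -0.0572 -0.0312 top z 0.0737 ang 0.2
top stop plate v 0.0078 64
[0.57522124 0.11331873 0.09337718] [ 9.96974716e-01  7.77153188e-02  1.92700875e-04 -1.30678986e-03] [ 1.17836974  6.73607561 -0.18765597] 0.028581042849702285
```

View pics/fin.png

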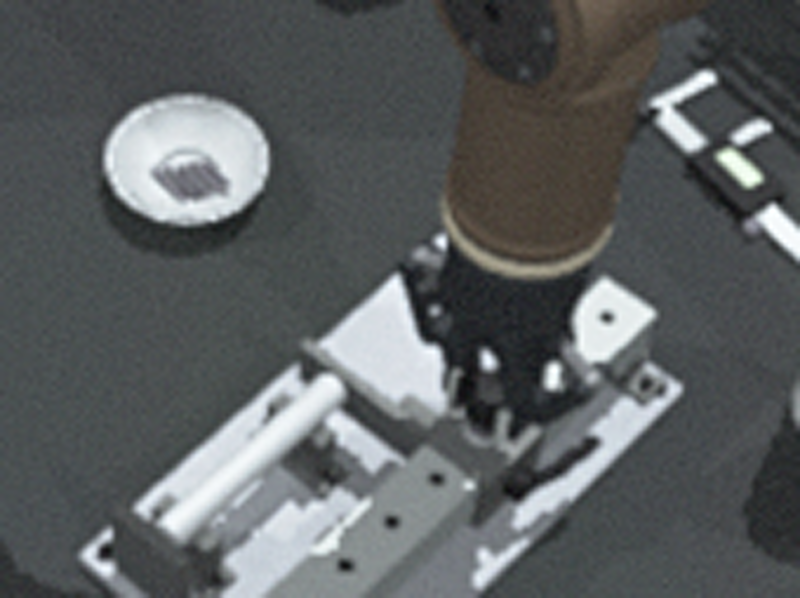

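The stop plate now stands against the shaft's end at (335,385), with the fingers on the knob. TCP z is back at the pin-home value (0.0934 against 0.0933). I'll relieve the side load and press down slightly to be sure it is home.

Call:
servo_tool --motion '[0,0.5,0,0,0,0,0,1,0,0,0,0,0,1,-0.5,0,0,0,0,1,-1,0,0,0,0,1,-1.5,0,0,0,0,1,-2,0,0,0,0,1,-2,0,0,0,0,1,-2,0,0,0,0,1,-2,0,0,0,0,1,-2,0,0,0]'

```text
time: 27.35
eef_pos: [0.5755, 0.1134, 0.0931]
eef_rot: [0.997, 0.077, 0.001, -0.001]
force: [-6.7, 4.5, 23.2]
width: 0.0287
```

A 23 N push moves it only 0.3 mm, so it is a hard stop and the pin is home. Easing the push before handing in.

Call:
servo_tool --motion '[0,0,0.5,0,0,0,0,0.2,1,0,0,0,0,0.2,1.2,0,0,0,0,0.2,1.2,0,0,0,0,0.2,1.2,0,0,0,0,0.2,1.2,0,0,0,0,0.2,1.2,0,0,0,0,0.2,1.2,0,0,0,0,0.2,1.2,0,0,0,0,0.2,1.2,0,0,0]'

```text
time: 28.35
eef_pos: [0.5754, 0.1134, 0.0932]
eef_rot: [0.997, 0.077, 0.0, -0.001]
force: [-3.5, 4.2, 11.2]
width: 0.0283
```

```bash
python3 m.py; python3 - <<'E'
from h import *
s=env.get_state(); print(s['time'],s['eef_pos'],s['force'],s['width'])
z=np.load('fin.npz'); P=cloud('scene',z['d']); O=np.array([.537,.075]); a=np.radians(8.9)
u=(P[...,:2]-O)@[np.cos(a),np.sin(a)]; v=(P[...,:2]-O)@[-np.sin(a),np.cos(a)]
m=(P[...,2]>.058)&(abs(u+.045)<.013)&(v<.05)&(v>-.17)&(z['im'].min(-1)>185)
print('bright shaft v',np.percentile(v[m],[1,99]).round(4))
E
```

```text
scene shaft v -0.1473 0.0163 u -0.0589 -0.0312 top z 0.0718 ang -0.78
scene knob 156 [576.7 114.6] [0.1197 0.1337] uv [0.0432 0.0254]
scene stop plate v 0.0094 66
top shaft v -0.1455 0.0122 u -0.0589 -0.0311 top z 0.0729 ang 0.21
top stop plate v 0.0079 59
28.45 [0.57535122 0.11339041 0.09325976] [-3.5496765   5.21414163 10.48933993] 0.02898508601565324
bright shaft v [-0.1372  0.003 ]
```

```bash
python3 -c "
from workcell import env; print(env.close_job())"
```

```text
the job is handed in; nothing more can be done
None
```

The job is done and handed in at about 28.5 s; no verdict was reported. The longer shaft lies in both V rests, trapped between the end plate and the stop. The gripper still holds the knob with the pin home in the next hole.

**Last checks:**
- **Shaft:** its top is at 71 to 73 mm and its angle to the rail is under 0.8°, so it is seated. When laid, its centre was at about fixture y -67 mm. The stop then pushed it a few mm, to about -71 mm by the stop's position.
- **Stop:** it moved about 39.6 mm by the tool position and about 39 mm by the cameras, where 40 mm is nominal.
- **Pin:** the tool came back to its height from the first hole (0.0932 m against 0.0933 m). A 23 N push lowered it only another 0.3 mm, so it was on a hard stop.
- **Hold at hand-in:** finger opening about 29 mm on the knob and about 10 N pushing down.

**What went wrong or stayed unclear:**
- **V rest contact:** the shaft first touched one flank of the V rests, about 1.5 mm off. I moved it sideways until it centred before letting go.
- **Rejected moves:** two move calls were refused for a wrong number of values, with no motion.
- **Side load:** about 5 N sideways remains on the knob.
- **Final shaft position:** the bright pixels of the shaft in the scene picture gave ends at -137 and +3 mm. That is 10 mm short of its length, so I did not use it and relied on the stop's position instead.

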